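Snap the sprung roll spindle into its bench holder

ROBOT

A 6-joint arm with a two-finger parallel gripper is mounted at the origin on a cart in front of the work surface, level with it; the furniture and walls round the work are solid. World frame = base frame: x ahead of the robot, y to its left, z up, the work surface at z = 0. Lengths are in m, angles in degrees, forces in N, time in s.
With the tool pointing down it reaches from about 0.4 to 0.825 m from the base axis. Payload 7 kg.
Tool frame: the origin (TCP) lies between the finger pads; the fingertips stand 25 mm ahead of it and the grasp point (between the pads) lies 6 mm ahead of it; z points along the fingers, y is the line along which they close (so a half turn about z gives the same grasp; the last joint's range is limited). The gripper opens to 88 mm and grips with 3 to 60 N. Pads are 19 mm wide; open, the fingers measure 130 mm over their backs; the gripper's body (78 mm by 193 mm) begins 47 mm behind the grasp point.
Start: joints at [88.127, 20.546, 0.682, 0, -70.136, -16.507], TCP at [0.213, 0.641, 0.252] pointing down, gripper open.
Joint ranges: [-176.03, 176.03], [-82.01, 121.73], [-58.28, 71.71], [-173.87, 95.51], [-174.79, -0.11], [-173.66, 173.66]. Speed limits (degrees/s): [136.94, 136.94, 172.46, 180, 180, 180].

INTERFACE

Orientations are given as [roll, pitch, yaw] about the fixed x, y, z axes, in that order (R = Rz(yaw) Ry(pitch) Rx(roll)).
In Python, from plant import r gives the robot as it stands.
- The arm moves only by the shell command python3 -m crank 'ROWS' [FORCE]. ROWS is JSON, a list of rows, each a list of 3 entries, a list of its own where there are three numbers: the turn, a rotation vector about the tool's x, y, z in degrees, then the shift along the tool's x, y, z in cm, then the closure, from -1 (fully open) to 1 (shut). In form: [[[wx, wy, wz], [dx, dy, dz], fingers], ...]. A call has 1 to 8 rows; each row shifts and turns the commanded pose from where the row before left it, along the tool's axes as they then stand; what a row does not reach is not made up. A row lasts 1/10 s, in which the tool goes at most 50 mm and 8.59 degrees, less where a joint would pass 70% of its speed; a pose out of reach is approached as far as the arm can. A call with a gripper value outside its range is refused whole. The fingers move at their own pace and stop on an object; FORCE is the grip in N (left out, the last holds). Time passes only in rows, so rows that do not move let the fingers close. It gives the time, the measured TCP pose, the force, the opening and the grip force at its end, in the units of the state.
- r.get_state(): the state, without advancing time (a new reading comes with each control period).
- r.capture(name): name is "side" or "top" or "wrist"; returns a dict with "color" (480x640x3 uint8, red, green, blue), "range_z" (480x640 float32, m along the optical axis (not along the pixel's ray), 0 where there is no reading), "intrinsics" (3x3 intrinsics, pixels), "k1" (the pictures are not rectified: a ray, as slopes to the right and down, at radius r is drawn at 1 + k1 r^2 times it, then the intrinsics apply), "world_from_camera" (4x4, takes a point from camera to world coordinates); the wrist camera has in their place "hand_eye" (4x4, takes a point from camera to tool coordinates, whose origin is the TCP and whose axes are the flange's). Camera axes: x right, y down, z forward; pixel columns grow to the right and rows downward; lengths in m; the calibration is good to about 2 mm. A picture is of the moment at which its call begins: read the wrist's pose just before it.
- r.close_job(): hands the job in; it is judged then, once.
The state is a dict: "time_s": time; "joints": joint angles; "qd": joint speeds; "joint_torque": joint torques, N m; "tcp_pos": TCP position; "eef_rot": TCP orientation; "contact_force": force on the tool from outside, world axes, zero at the start; "moment": the same for the moment, N m; "gripper_width": finger opening in m; "gripper_force": force on a finger pad.
Only numpy, scipy, OpenCV 4.12 (cv2) and the standard library are available. Lean on these libraries where they do the work, as an engineer would, in place of code of your own. Each camera call takes 0.05 s, during which the arm holds its last target. There are 200 camera calls.

TASK

Fit the spring-loaded spindle from the bench back into the paper-roll holder: shorten it by pushing its sprung nose in against the tall cheek, bring it down between the cheeks until the nose finds its cup, then let the spring push the fixed pin home into the cup of the low cheek and let go. Do it gently, without forcing the spindle against the holder, and leave the tin, the jar and the tape roll where they are.

Things in the scene. Friction and masses are not known exactly. Their poses are not given: they have to be found in the camera images.
- spindle: roll spindle, 182 mm long when free: square grey hub (28 x 28 mm, 36 mm long), 20 mm aluminium tubes on both sides, white slippery plastic ends of 10 mm diameter with round tips. Origin: middle of the hub's underside. Its long axis is y, 14 mm above the origin: sprung nose at +y (tube with dark collar), fixed pin at -y. Grip the hub's side faces (square to x) from above. About 0.25 kg
- nose_tip (a point): tip of the sprung nose, on the spindle's axis, 93 mm from the hub's middle when free (its tube ends at 59 mm). The nose can be pushed in by 27 mm, then meets a hard stop; the spring needs 1.5 N to start and 0.25 N more for each mm (7.75 N at 25 mm). It springs out again when let go
- pin_tip (a point): tip of the fixed pin at the spindle's other end, on its axis, 89 mm from the hub's middle (its tube ends at 66 mm)
- holder: roll holder fixed to the bench: dark steel base (70 x 220 x 30 mm) with two upright aluminium cheeks (50 mm wide along x, 18 mm thick). Origin: middle of the base's underside; z up, y from the low cheek to the tall cheek. The cheeks' inner faces are flat, 160 mm apart; the spindle passes down between them only when shortened to less than that. Seated in both cups it is 178 mm long
- tall_face (a point): point 73 mm above the bench in the inner face of the tall cheek (holder x = 0, y = +80 mm), on the vertical line through its cup: a round blind hole 14.5 mm wide, 9 mm deep. The cheeks are clamped at a height no pose shows: both cup centres are equally high, anywhere from 60 to 86 mm above the bench; find it by feel or by looking. The tall cheek ends 60 mm above its cup's centre
- low_face (a point): point 73 mm above the bench in the inner face of the low cheek (holder x = 0, y = -80 mm), on the vertical line through its cup, which is as wide, deep and high as that of the tall cheek. The low cheek ends 16 mm above its cup's centre
- flux_tin: bystander: small black round tin, 41 mm wide, 24 mm high; origin under its middle
- jar: bystander: small jar with black cap, 43 mm wide, 66 mm high; origin under its middle
- masking_tape: bystander: roll of tan masking tape lying flat, 100 mm wide, 24 mm high; origin under its middle
Not all that is in view belongs to the job. Of the things that look like the holder, the larger one is meant.

How it is judged (in metres and radians):
On the way, in this order (a step that is already met when the one before it is completed fails the run):
1. the spindle is lifted off the bench (its underside more than 45 mm up) (height (world z) of spindle above 0.045 m), for 0.2 s.
2. the spindle is shortened to less than 171 mm at the holder (distance between nose_tip and pin_tip below 0.171 m and horizontal distance between spindle and holder below 0.05 m), for 0.1 s.
At the end, for the whole second after the job is handed in: Nose tip and pin tip each at least 5 mm past the inner face of their cheek, within 6 mm of the holder's x = 0 plane and 53 to 92 mm above the bench; the spindle's axis within 0.06 rad of the holder's y axis; spindle released and at rest (y of nose_tip in the frame of holder above 0.085 m and y of pin_tip in the frame of holder below -0.085 m and x of nose_tip in the frame of holder between -0.006 and 0.006 m and x of pin_tip in the frame of holder between -0.006 and 0.006 m and height (world z) of nose_tip between 0.053 and 0.092 m and height (world z) of pin_tip between 0.053 and 0.092 m and angle between the y axis of spindle and the y axis of holder, either way round below 0.06 rad and linear speed of spindle below 0.02 m/s); the robot touches nothing.
It fails at once if the spindle is pressed against the holder with more than 30 N (contact force between spindle and holder above 30 N).
It fails at once if the tin, the jar or the tape roll is pushed more than 15 mm (distance of any of flux_tin, jar, masking_tape from where it was at the start of the episode above 0.015 m).
It also fails if it takes over 67 s, if anything falls off the work surface, if the arm or the gripper's body presses on something with over 40 N, if the wrist force passes 120 N, or if a joint passes its speed limit or range.

## Working session

There is one attempt and no reset: what is moved stays moved. The work goes in short steps, Python scripts to look and compute and a shell command to move; the robot and the scene stay as the last step left them, time stands still between calls to the robot, and variables do not carry over. Pictures are saved under pics/ and viewed, at most 10 in all, crops included, and the job is handed in when it is done.

```bash
ls; mkdir -p pics; cat > h.py <<'E'
import numpy as np, cv2
from plant import r
from scipy.spatial.transform import Rotation as R
def pts(c, T):
    K=c["intrinsics"];h,w=c["range_z"].shape
    u,v=np.meshgrid(np.arange(w),np.arange(h))
    p=np.stack([u,v],-1).reshape(-1,1,2).astype(np.float64)
    # forward model: d = s*(1+k1 r^2)
    n=cv2.undistortPoints(p,K,np.array([c["k1"],0,0,0,0.]),None,None,None).reshape(h,w,2)
    z=c["range_z"][...,None]
    P=np.concatenate([n*z,z],-1)
    return P@T[:3,:3].T+T[:3,3], n
def tool():
    s=r.get_state();T=np.eye(4);T[:3,:3]=R.from_euler('xyz',s["eef_rot"],degrees=True).as_matrix();T[:3,3]=s["tcp_pos"];return T
def cap(name):
    T=tool();c=r.capture(name)
    W=T@c["hand_eye"] if name=="wrist" else c["world_from_camera"]
    P,n=pts(c,W);return c,P,n,W
E
python3 - <<'E'
from h import *
for k in("top","side"):
    c,P,n,W=cap(k);cv2.imwrite(f"pics/{k}.png",c["color"][...,::-1]);np.savez(f"{k}.npz",P=P,n=n,W=W,c=c["color"],z=c["range_z"]);print(k,W.round(3).tolist(),c["intrinsics"].tolist(),c["k1"])
print(r.get_state())
E
```

```text
pics
top [[-0.02, -0.997, 0.079, 0.401], [-1.0, 0.021, 0.011, -0.091], [-0.012, -0.079, -0.997, 1.688], [0.0, 0.0, 0.0, 1.0]] [[606.9146357284152, 0.0, 320.1061919049955], [0.0, 606.9146357284152, 250.22449767347297], [0.0, 0.0, 1.0]] -0.06716525562656547
side [[0.848, -0.288, 0.444, -0.073], [-0.529, -0.474, 0.704, -1.034], [0.007, -0.832, -0.554, 0.811], [0.0, 0.0, 0.0, 1.0]] [[510.8678338291427, 0.0, 316.20755604244556], [0.0, 510.8678338291427, 239.52019269745986], [0.0, 0.0, 1.0]] 0.006820671298015193
{'time_s': 0.1, 'joints': array([ 8.81283462e+01,  2.05886376e+01,  6.38571508e-01, -1.78861416e-02,
       -7.01355873e+01, -1.65082223e+01]), 'qd': array([-0.04229204,  0.05840587,  0.15316706,  0.05698727,  0.0037926 ,
       -0.14221959]), 'joint_torque': array([-1.18322569e-03, -5.84160841e+01,  2.93751955e+01,  7.01562926e+00,
        1.01806229e-02, -5.27700149e-05]), 'tcp_pos': array([0.21271861, 0.64018158, 0.2506977 ]), 'eef_rot': array([ 1.79913099e+02, -8.21915270e-03, -1.83859601e+01]), 'contact_force': array([ 0.00551271,  0.09037873, -0.54044898]), 'moment': array([-0.01527553, -0.02039246, -0.0172186 ]), 'gripper_force': 0.0, 'gripper_width': 0.08744696352838346}
```

View pics/top.png

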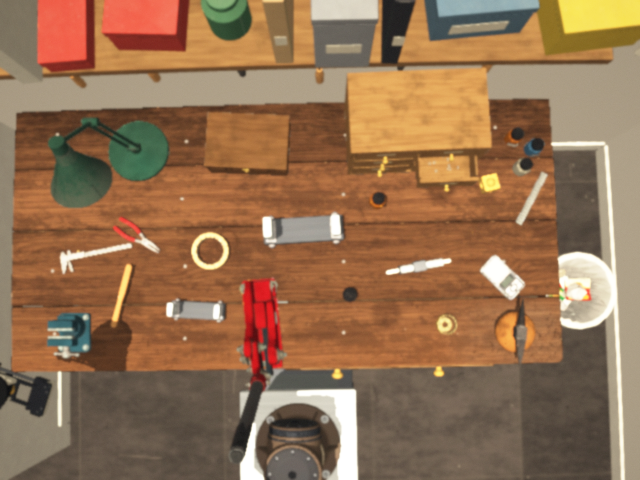

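View pics/side.png

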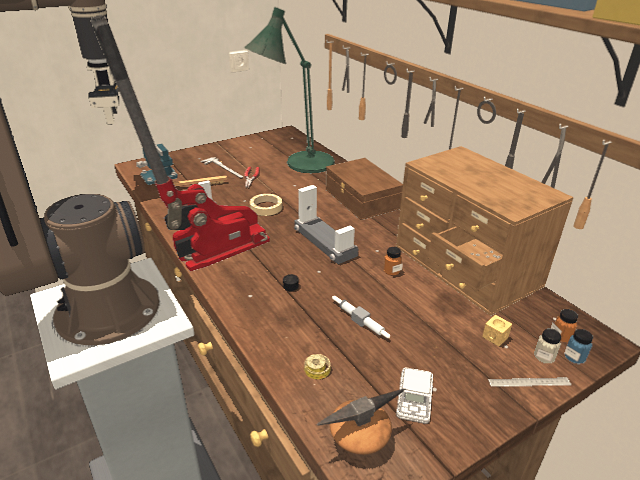

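```bash
python3 - <<'E'
from h import *
t=np.load("top.npz");s=np.load("side.npz")
a=cv2.resize(t["c"][245:290,375:465],(800,400),interpolation=cv2.INTER_CUBIC)
b=cv2.resize(s["c"][285:345,320:400],None,fx=5,fy=5-0.0,interpolation=cv2.INTER_CUBIC)[:200]
b=cv2.resize(s["c"][180:265,285:365],(400,200*2),interpolation=cv2.INTER_CUBIC)
b2=cv2.resize(s["c"][290:345,325:395],(400,400),interpolation=cv2.INTER_CUBIC)
img=np.vstack([cv2.resize(a,(800,260)),cv2.resize(np.hstack([b,b2]),(800,340))])
cv2.imwrite("pics/crop1.png",img[...,::-1])
P=t["P"];hs=cv2.cvtColor(t["c"],cv2.COLOR_RGB2HSV)
def blob(x0,x1,y0,y1,zmin):
    Q=P[y0:y1,x0:x1];m=(Q[...,2]>zmin)&(Q[...,2]<.3);return Q[m],m
for nm,b in dict(spindle=(380,460,253,282,.006),holder=(252,352,205,255,.02),tin=(335,365,280,310,.01),jar=(365,392,185,212,.02),tape=(185,235,228,275,.01),fake=(160,232,292,328,.02),press=(232,300,270,372,.03)).items():
    Q,m=blob(*b); print(nm,len(Q),Q.min(0).round(3),Q.max(0).round(3),Q.mean(0).round(3))
    if nm in("spindle","holder"):
        (cx,cy),(w,h),ang=cv2.minAreaRect((Q[:,:2]*1000).astype(np.float32));print("  rect",cx,cy,w,h,ang)
Q,_=blob(252,352,205,255,.075)
for sgn in(1,-1):
    q=Q[(Q[:,1]-Q[:,1].mean())*sgn>0];rc=cv2.minAreaRect((q[:,:2]*1000).astype(np.float32));print(len(q),rc,np.percentile(q[:,2],[10,50,90]))
Q,_=blob(380,460,253,282,.006);d=Q[:,:2]-Q[:,:2].mean(0);u=np.linalg.svd(d,full_matrices=False)[2][0];print(u,(d@u).min(),(d@u).max())
hub=Q[Q[:,2]>.024];print("hub",len(hub),hub.mean(0),np.percentile(Q[:,2],[50,90,99]))
# table noise
print("table z",np.median(P[300:330,380:420,2]), np.median(s["P"][270:280,260:280,2]))
E
```

```text
spindle 639 [ 0.44  -0.458  0.006] [ 0.523 -0.238  0.038] [ 0.482 -0.344  0.019]
  rect 481.298095703125 -348.04913330078125 219.58053588867188 77.88240814208984 88.78462219238281
holder 2067 [ 0.544 -0.138  0.02 ] [0.638 0.083 0.143] [ 0.589 -0.029  0.044]
  rect 590.2821044921875 -28.002517700195312 89.98558044433594 219.919921875 1.9826983213424683
tin 180 [ 0.372 -0.18   0.01 ] [ 0.446 -0.112  0.038] [ 0.41  -0.152  0.023]
jar 216 [ 0.646 -0.256  0.02 ] [ 0.687 -0.213  0.076] [ 0.663 -0.233  0.058]
tape 517 [0.473 0.174 0.01 ] [0.598 0.301 0.036] [0.538 0.231 0.023]
fake 640 [0.344 0.192 0.02 ] [0.404 0.338 0.102] [0.375 0.268 0.039]
press 2958 [0.208 0.016 0.03 ] [0.451 0.141 0.22 ] [0.328 0.084 0.113]
186 ((586.941162109375, 60.88479995727539), (50.9514274597168, 19.54178237915039), 2.2048511505126953) [0.09850347 0.1322598  0.13720356]
136 ((593.1904296875, -116.62703704833984), (48.94636154174805, 18.721982955932617), 0.27465739846229553) [0.08622152 0.09045633 0.09527546]
[ 0.07149189 -0.99744118] -0.10654546774175581 0.1130215220636475
hub 204 [ 0.48296186 -0.34483764  0.02874774] [0.02017716 0.02988661 0.03592173]
table z 0.0008235607676806422 -0.0005373352000936915
```

View pics/crop1.png

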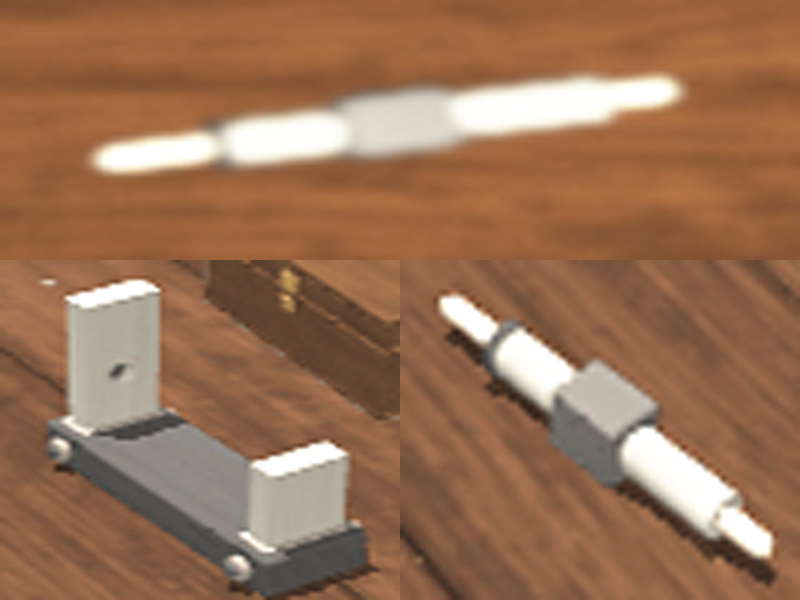

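```bash
python3 - <<'E'
from h import *
t=np.load("top.npz");s=np.load("side.npz")
for u,v in[(262,340),(265,300),(262,378),(255,400),(248,425),(240,450),(293,460),(293,475),(25,390),(300,425),(262,360)]: print("top",u,v,t["P"][v,u].round(3),t["c"][v,u])
for u,v in[(110,40),(130,100),(150,160),(160,190),(80,220),(20,150),(90,30),(105,105),(40,4)]: print("side",u,v,s["P"][v,u].round(3),s["c"][v,u])
# spindle by rays onto z=.014 in both views
for nm,b in(("top",(380,460,253,282)),("side",(325,395,290,345))):
    d=np.load(nm+".npz");x0,x1,y0,y1=b
    hs=cv2.cvtColor(d["c"],cv2.COLOR_RGB2HSV)[y0:y1,x0:x1]
    m=((hs[...,1]<50)&(hs[...,2]>110)).astype(np.uint8)
    n_,l,st,_=cv2.connectedComponentsWithStats(m);m=l==1+st[1:,4].argmax()
    W=d["W"];n=d["n"][y0:y1,x0:x1][m];D=np.c_[n,np.ones(len(n))]@W[:3,:3].T
    X=W[:3,3]+D*((.014-W[2,3])/D[:,2:])
    c=X[:,:2].mean(0);u=np.linalg.svd(X[:,:2]-c,full_matrices=False)[2][0];u*=np.sign(u[1]);a=(X[:,:2]-c)@u
    print(nm,m.sum(),c,u,np.degrees(np.arctan2(-u[0],u[1])),a.min(),a.max(),"nose",c+u*a.max(),"hub~",c+u*(a.max()-.093),c+u*(a.min()+.089))
# cheeks by top view rays
d=t;W=d["W"]
for b,z in(((255,280,205,255),.136),((322,350,205,255),.0905)):
    x0,x1,y0,y1=b;m=d["c"][y0:y1,x0:x1].min(-1)>165
    n=d["n"][y0:y1,x0:x1][m];D=np.c_[n,np.ones(len(n))]@W[:3,:3].T;X=W[:3,3]+D*((z-W[2,3])/D[:,2:])
    print("cheek",m.sum(),cv2.minAreaRect((X[:,:2]*1000).astype(np.float32)),X.mean(0))
# side: cup ray with tall face plane y~0.052
W=s["W"]
for u,v in((309.4,208),):
  D=W[:3,:3]@np.r_[s["n"][round(v),round(u)],1]
  for y in(.048,.052,.056): print("cup",(W[:3,3]+D*((y-W[1,3])/D[1])).round(4))
E
```

```text
top 262 340 [0.291 0.089 0.034] [187  43  42]
top 265 300 [0.399 0.079 0.035] [187  31  32]
top 262 378 [0.216 0.067 0.247] [90 17 18]
top 255 400 [0.186 0.069 0.376] [50 47 44]
top 248 425 [0.161 0.066 0.513] [42 37 33]
top 240 450 [0.14  0.066 0.621] [106  99  89]
top 293 460 [ 0.034 -0.005  0.284] [111 103  97]
top 293 475 [-0.002 -0.004  0.279] [49 46 46]
top 25 390 [ 0.094  0.989 -0.442] [144 133 113]
top 300 425 [ 0.103 -0.02   0.239] [40 40 38]
top 262 360 [0.246 0.08  0.126] [119  49  44]
side 110 40 [0.14  0.058 0.58 ] [56 54 51]
side 130 100 [0.157 0.065 0.457] [70 66 61]
side 150 160 [0.175 0.067 0.315] [80 72 67]
side 160 190 [0.185 0.069 0.234] [129  31  34]
side 80 220 [-0.008 -0.054  0.277] [94 87 82]
side 20 150 [-0.065  0.993  0.044] [201 187 163]
side 90 30 [0.197 0.597 0.498] [57 54 51]
side 105 105 [0.185 0.557 0.296] [203 185 159]
side 40 4 [0.091 0.62  0.569] [69 57 49]
top 443 [ 0.4841863  -0.34593216] [-0.1669589   0.98596386] 9.611050094908563 -0.08716490641774981 0.09382789392688504 nose [ 0.4685209  -0.25342125] hub~ [ 0.48404808 -0.34511589] [ 0.48387992 -0.34412283]
side 552 [ 0.48598307 -0.34630208] [-0.1476889   0.98903387] 8.493018838010086 -0.08687782578203052 0.09662994732968883 nose [ 0.4717119  -0.25073179] hub~ [ 0.48544697 -0.34271194] [ 0.48566965 -0.34420317]
cheek 246 ((575.3247680664062, 57.991764068603516), (78.6061782836914, 30.371183395385742), 11.9280424118042) [0.57873387 0.05907188 0.136     ]
cheek 280 ((586.715576171875, -114.01802825927734), (77.90925598144531, 29.25703239440918), 3.8376355171203613) [ 0.58882225 -0.11414502  0.0905    ]
cup [0.5851 0.048  0.0753]
cup [0.5875 0.052  0.0726]
cup [0.5899 0.056  0.0699]
```

```bash
python3 -m crank '[[[0,0,0],[3.4,2.4,-0.5],-1],[[0,0,0],[3.4,2.4,-0.5],-1],[[0,0,0],[3.4,2.4,-0.5],-1],[[0,0,0],[3.4,2.4,-0.5],-1],[[0,0,0],[3.4,2.4,-0.5],-1],[[0,0,0],[3.4,2.4,-0.5],-1],[[0,0,0],[3.4,2.4,-0.5],-1],[[0,0,0],[3.4,2.4,-0.5],-1]]' 40
python3 - <<'E'
from h import *
s=r.get_state();print(s["tcp_pos"],s["eef_rot"],s["joints"],s["joint_torque"])
a=cap("top");b=cap("side")
np.savez("arm.npz",Pt=a[1],Ps=b[1])
cv2.imwrite("pics/arm.png",cv2.resize(np.hstack([a[0]["color"],b[0]["color"]]),(800,300),interpolation=cv2.INTER_AREA)[...,::-1])
E
```

```text
time_s: 0.9
tcp_pos: [0.411, 0.3709, 0.2916]
eef_rot: [180.0, 0.0, -18.4]
contact_force: [-0.0, 0.5, 0.2]
gripper_width: 0.0877
gripper_force: 0.0
[0.41099462 0.37092967 0.29158769] [ 1.79982679e+02  1.12868145e-02 -1.83691335e+01] [ 6.23309200e+01  7.73026004e+00 -1.11838674e+01 -8.81426101e-03
 -7.11047904e+01  9.30280395e+00] [  4.99359012 -41.11793518  29.00045693   6.84303224   0.08942914
  -1.21432856]
```

View pics/arm.png

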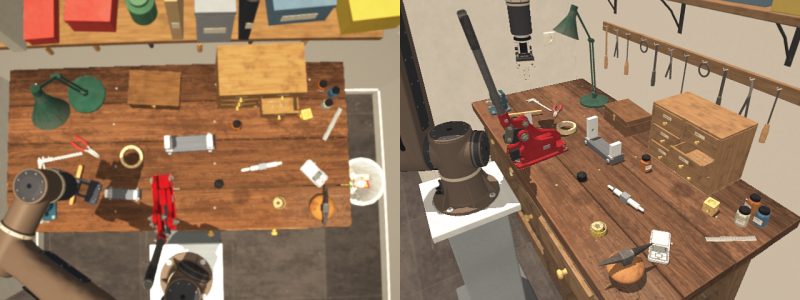

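```bash
python3 - <<'E'
from h import *
d=np.load("arm.npz");a=np.radians(62.33);f=np.array([np.cos(a),np.sin(a)]);l=np.array([-f[1],f[0]])
for k,px in(("Pt",[(48,296),(60,340),(40,350),(75,365),(50,380),(80,400),(60,420),(105,455),(85,470),(130,470),(150,478),(125,300),(290,470),(300,430),(272,450),(330,440)]),("Ps",[(15,230),(25,270),(40,290),(75,290),(20,180),(60,240),(95,210),(145,250)])):
    for u,v in px:
        p=d[k][v,u];print(k,u,v,p.round(3),"fwd %.3f left %.3f z %.3f"%(p[:2]@f,p[:2]@l,p[2]))
E
```

```text
Pt 48 296 [0.412 0.367 0.709] fwd 0.517 left -0.195 z 0.709
Pt 60 340 [0.338 0.364 0.671] fwd 0.479 left -0.131 z 0.671
Pt 40 350 [0.323 0.391 0.687] fwd 0.496 left -0.104 z 0.687
Pt 75 365 [0.227 0.619 0.002] fwd 0.653 left 0.087 z 0.002
Pt 50 380 [0.268 0.39  0.65 ] fwd 0.470 left -0.056 z 0.650
Pt 80 400 [ 0.001  0.935 -0.799] fwd 0.829 left 0.434 z -0.799
Pt 60 420 [0.215 0.337 0.73 ] fwd 0.398 left -0.034 z 0.730
Pt 105 455 [0.17  0.25  0.768] fwd 0.300 left -0.034 z 0.768
Pt 85 470 [0.149 0.279 0.773] fwd 0.316 left -0.002 z 0.773
Pt 130 470 [0.151 0.208 0.781] fwd 0.254 left -0.037 z 0.781
Pt 150 478 [0.14  0.177 0.784] fwd 0.221 left -0.042 z 0.784
Pt 125 300 [0.405 0.351 0.373] fwd 0.499 left -0.195 z 0.373
Pt 290 470 [0.011 0.003 0.283] fwd 0.007 left -0.009 z 0.283
Pt 300 430 [ 0.096 -0.021  0.257] fwd 0.026 left -0.094 z 0.257
Pt 272 450 [0.049 0.046 0.251] fwd 0.063 left -0.022 z 0.251
Pt 330 440 [ 0.068 -0.09   0.241] fwd -0.048 left -0.102 z 0.241
Ps 15 230 [-0.122 -0.005  0.265] fwd -0.061 left 0.106 z 0.265
Ps 25 270 [-0.131 -0.003  0.169] fwd -0.064 left 0.115 z 0.169
Ps 40 290 [-0.163  0.981 -0.558] fwd 0.793 left 0.599 z -0.558
Ps 75 290 [-0.055 -0.042  0.11 ] fwd -0.063 left 0.030 z 0.110
Ps 20 180 [-0.085  0.006  0.36 ] fwd -0.034 left 0.078 z 0.360
Ps 60 240 [-0.053 -0.043  0.239] fwd -0.063 left 0.027 z 0.239
Ps 95 210 [ 0.025 -0.034  0.28 ] fwd -0.019 left -0.038 z 0.280
Ps 145 250 [ 0.242  0.747 -0.362] fwd 0.774 left 0.132 z -0.362
```

```bash
python3 - <<'E'
from h import *
d=np.load("arm.npz")
def fr(P,j):
    a=np.radians(j);f=np.array([np.cos(a),np.sin(a)]);l=np.array([-f[1],f[0]]);return np.stack([P[...,:2]@f,P[...,:2]@l,P[...,2]],-1)
for nm,P,j in(("side0",np.load("side.npz")["P"],88.13),("side1",d["Ps"],62.33),("top1",d["Pt"],62.33)):
    Q=fr(P,j).reshape(-1,3);Q=Q[np.abs(Q).sum(1)>.01]
    for z in np.arange(.15,.85,.05):
        q=Q[(Q[:,0]>-.15)&(Q[:,0]<.45)&(Q[:,1]>-.15)&(Q[:,1]<.35)&(abs(Q[:,2]-z)<.025)]
        if len(q)>5: print(nm,"z%.2f n%d fwd %.3f..%.3f left %.3f..%.3f"%(z,len(q),*np.percentile(q[:,0],[2,98]),*np.percentile(q[:,1],[2,98])))
# lever in world
P=np.load("side.npz")["P"]
for z in np.arange(.24,.72,.04):
    m=(abs(P[...,2]-z)<.02)&(P[...,0]>.05)&(P[...,0]<.3)&(P[...,1]>.02)&(P[...,1]<.12)
    q=P[m]
    if len(q): print("lever z%.2f n%d"%(z,len(q)),np.percentile(q,[3,97],0).round(3).tolist())
E
```

```text
side0 z0.15 n1733 fwd -0.071..-0.031 left -0.086..0.169
side0 z0.20 n3147 fwd -0.072..-0.057 left -0.096..0.166
side0 z0.25 n3887 fwd -0.069..0.010 left -0.096..0.152
side0 z0.30 n2637 fwd -0.059..0.051 left -0.052..0.138
side0 z0.35 n917 fwd -0.043..0.047 left 0.077..0.127
side0 z0.40 n626 fwd -0.007..0.081 left 0.077..0.111
side0 z0.45 n457 fwd 0.013..0.105 left -0.149..0.096
side0 z0.50 n291 fwd 0.038..0.086 left -0.150..0.081
side0 z0.55 n390 fwd 0.062..0.080 left -0.149..-0.121
side0 z0.60 n453 fwd 0.062..0.082 left -0.145..-0.115
side1 z0.15 n1806 fwd -0.071..0.158 left -0.145..0.157
side1 z0.20 n3100 fwd -0.071..0.149 left -0.140..0.146
side1 z0.25 n4012 fwd -0.071..0.148 left -0.142..0.128
side1 z0.30 n3119 fwd -0.061..0.150 left -0.141..0.122
side1 z0.35 n1547 fwd -0.052..0.148 left -0.136..0.112
side1 z0.40 n1484 fwd -0.044..0.144 left -0.128..0.099
side1 z0.45 n1342 fwd -0.035..0.139 left -0.119..0.087
side1 z0.50 n1231 fwd -0.020..0.134 left -0.112..0.079
side1 z0.55 n1073 fwd 0.015..0.129 left -0.105..0.078
side1 z0.60 n874 fwd 0.048..0.129 left -0.098..0.078
side1 z0.65
[... 782 characters left out ...]
1
lever z0.24 n291 [[0.181, 0.051, 0.222], [0.221, 0.082, 0.258]]
lever z0.28 n207 [[0.055, 0.029, 0.261], [0.205, 0.076, 0.299]]
lever z0.32 n207 [[0.17, 0.062, 0.302], [0.197, 0.076, 0.339]]
lever z0.36 n221 [[0.162, 0.061, 0.342], [0.19, 0.075, 0.378]]
lever z0.40 n257 [[0.153, 0.061, 0.381], [0.183, 0.076, 0.419]]
lever z0.44 n259 [[0.146, 0.061, 0.421], [0.174, 0.076, 0.459]]
lever z0.48 n280 [[0.138, 0.061, 0.461], [0.167, 0.075, 0.499]]
lever z0.52 n314 [[0.13, 0.058, 0.502], [0.159, 0.078, 0.539]]
lever z0.56 n343 [[0.123, 0.058, 0.541], [0.153, 0.074, 0.579]]
lever z0.60 n378 [[0.117, 0.058, 0.581], [0.146, 0.075, 0.619]]
lever z0.64 n31 [[0.123, 0.064, 0.62], [0.139, 0.085, 0.623]]
```

```bash
python3 -m crank '[[[0,0,0],[2.3,3.5,0],-1],[[0,0,0],[2.3,3.5,0],-1],[[0,0,0],[2.3,3.5,0],-1],[[0,0,0],[2.3,3.5,0],-1],[[0,0,0],[2.3,3.5,0],-1],[[0,0,0],[2.3,3.5,0],-1]]'; python3 -c "
from h import *
s=r.get_state();print(s['joints'].round(2),s['joint_torque'].round(2))"
python3 -m crank '[[[0,0,0],[2.3,3.5,0],-1],[[0,0,0],[2.3,3.5,0],-1],[[0,0,0],[2.3,3.5,0],-1],[[0,0,0],[2.3,3.5,0],-1],[[0,0,0],[2.3,3.5,0],-1]]';python3 -m crank '[[[0,0,7.8],[0,0,0],-1],[[0,0,7.8],[0,0,0],-1],[[0,0,7.8],[0,0,0],-1],[[0,0,7.8],[0,0,0],-1],[[0,0,7.8],[0,0,0],-1],[[0,0,7.8],[0,0,0],-1],[[0,0,7.8],[0,0,0],-1],[[0,0,8],[0,0,0],-1]]'
python3 - <<'E'
from h import *
s=r.get_state();print(s['joints'].round(2),s['joint_torque'].round(2),s['tcp_pos'],s['eef_rot'])
a=cap("top");b=cap("side");w=cap("wrist")
np.savez("arm2.npz",Pt=a[1],Ps=b[1],Pw=w[1],cw=w[0]["color"],Ww=w[3],nw=w[2])
o=[cv2.resize(x[0]["color"],(400,300),interpolation=cv2.INTER_AREA) for x in(a,b,w)]
cv2.imwrite("pics/arm2.png",np.vstack([np.hstack(o[:2]),np.hstack([o[2],o[2]*0])])[...,::-1])
E
```

```text
time_s: 1.6
tcp_pos: [0.475, 0.1284, 0.2914]
eef_rot: [-180.0, 0.0, -18.4]
contact_force: [0.7, 0.5, -0.5]
gripper_width: 0.0878
gripper_force: 0.0
[ 3.805e+01  1.580e+00 -1.804e+01 -1.000e-02 -7.039e+01  3.360e+01] [  5.56 -32.91  28.83   6.78  -0.07  -1.43]
time_s: 2.1
tcp_pos: [0.5292, -0.074, 0.2914]
eef_rot: [-180.0, 0.0, -18.4]
contact_force: [0.8, 0.1, 0.4]
gripper_width: 0.0878
gripper_force: 0.0
time_s: 2.9
tcp_pos: [0.529, -0.0723, 0.2911]
eef_rot: [180.0, 0.0, -81.3]
contact_force: [0.1, 0.0, -0.1]
gripper_width: 0.0876
gripper_force: 0.0
[ 1.326e+01  5.820e+00 -1.346e+01 -1.000e-02 -7.076e+01 -4.560e+00] [ 0.000e+00 -3.780e+01  2.945e+01  7.020e+00  3.000e-02  2.350e+00] [ 0.52898856 -0.07227578  0.29114823] [ 1.79957186e+02  9.26275206e-03 -8.12975013e+01]
```

View pics/arm2.png

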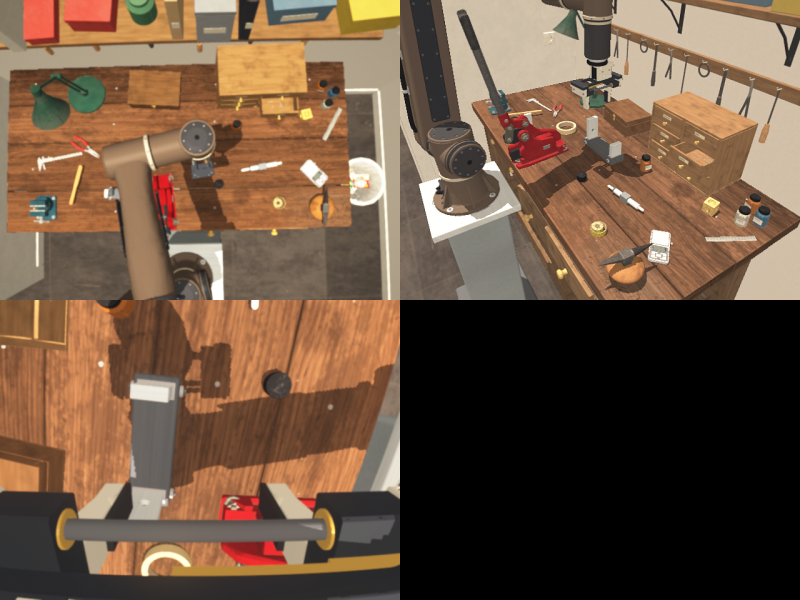

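```bash
cat > tq.py <<'E'
from h import *
s=r.get_state();print("J",s['joints'].round(2),"T",s['joint_torque'].round(2),"p",s['tcp_pos'].round(4),"rot",s['eef_rot'].round(2),"F",s['contact_force'].round(1),"t",s["time_s"])
E
python3 -m crank '[[[0,0,0],[1.6,-2.5,3],-1],[[0,0,0],[1.6,-2.5,3],-1],[[0,0,0],[1.6,-2.5,3],-1],[[0,0,0],[0,0,0],-1],[[0,0,0],[0,0,0],-1]]' >/dev/null; python3 tq.py
python3 -m crank '[[[0,0,0],[1.0,0,0],-1],[[0,0,0],[1.0,0,0],-1],[[0,0,0],[0,0,0],-1],[[0,0,0],[0,0,0],-1]]'>/dev/null; python3 tq.py
```

```text
J [  7.95  17.63 -10.58   0.   -61.98   1.22] T [ -0.37 -49.34  26.84   6.32   0.16   0.09] p [ 0.6105 -0.1084  0.2   ] rot [179.82   0.   -80.83] F [ 0.2 -0.2  0.4] t 3.55
J [  6.    18.    -9.67  -0.   -62.23   3.  ] T [-2.700e-01 -5.301e+01  2.777e+01  6.630e+00  4.000e-02  5.000e-02] p [ 0.6138 -0.1283  0.2026] rot [-179.9   -0.   -81. ] F [-0.5  0.6  1.2] t 3.95
```

```bash
cat > ok.py <<'E'
from h import *
import sys
s=r.get_state();t=s['joint_torque'];print(s['joints'][:3].round(2),t[:3].round(2),flush=True);sys.exit(abs(t[0])>1.5)
E
G='>/dev/null'
python3 -m crank '[[[0,0,0],[0.3,0,0],-1],[[0,0,0],[0.3,0,0],-1],[[0,0,0],[0.3,0,0],-1],[[0,0,0],[0,0,0],-1]]' >/dev/null; python3 ok.py &&
python3 -m crank '[[[0,0,0],[0.15,0,0],-1],[[0,0,0],[0.15,0,0],-1],[[0,0,0],[0.15,0,0],-1],[[0,0,0],[0,0,0],-1]]' >/dev/null && python3 ok.py &&
python3 -m crank '[[[0,0,0],[0.15,0,0],-1],[[0,0,0],[0.15,0,0],-1],[[0,0,0],[0.15,0,0],-1],[[0,0,0],[0,0,0],-1]]' >/dev/null && python3 ok.py &&
python3 -m crank '[[[0,0,0],[0.15,0,0],-1],[[0,0,0],[0.15,0,0],-1],[[0,0,0],[0.15,0,0],-1],[[0,0,0],[0,0,0],-1]]' >/dev/null && python3 ok.py &&
python3 -m crank '[[[0,0,0],[0.15,0,0],-1],[[0,0,0],[0.15,0,0],-1],[[0,0,0],[0.15,0,0],-1],[[0,0,0],[0,0,0],-1]]' >/dev/null && python3 ok.py &&
python3 -m crank '[[[0,0,0],[0.15,0,0],-1],[[0,0,0],[0.15,0,0],-1],[[0,0,0],[0.15,0,0],-1],[[0,0,0],[0,0,0],-1]]' >/dev/null && python3 ok.py
```

```text
[ 5.15 18.4  -9.25] [ -0.11 -53.73  27.74]False
```

```bash
sed -i 's/abs(t\[0\])>1.5/int(abs(t[0])>1.5)/' ok.py
python3 -m crank '[[[0,0,0],[0.15,0,0],-1],[[0,0,0],[0.15,0,0],-1],[[0,0,0],[0.15,0,0],-1],[[0,0,0],[0,0,0],-1]]' >/dev/null && python3 ok.py &&
python3 -m crank '[[[0,0,0],[0.15,0,0],-1],[[0,0,0],[0.15,0,0],-1],[[0,0,0],[0.15,0,0],-1],[[0,0,0],[0,0,0],-1]]' >/dev/null && python3 ok.py &&
python3 -m crank '[[[0,0,0],[0.15,0,0],-1],[[0,0,0],[0.15,0,0],-1],[[0,0,0],[0.15,0,0],-1],[[0,0,0],[0,0,0],-1]]' >/dev/null && python3 ok.py &&
python3 -m crank '[[[0,0,0],[0.15,0,0],-1],[[0,0,0],[0.15,0,0],-1],[[0,0,0],[0.15,0,0],-1],[[0,0,0],[0,0,0],-1]]' >/dev/null && python3 ok.py &&
python3 -m crank '[[[0,0,0],[0.15,0,0],-1],[[0,0,0],[0.15,0,0],-1],[[0,0,0],[0.15,0,0],-1],[[0,0,0],[0,0,0],-1]]' >/dev/null && python3 ok.py &&
python3 -m crank '[[[0,0,0],[0.15,0,0],-1],[[0,0,0],[0.15,0,0],-1],[[0,0,0],[0.15,0,0],-1],[[0,0,0],[0,0,0],-1]]' >/dev/null && python3 ok.py &&
python3 -m crank '[[[0,0,0],[0.15,0,0],-1],[[0,0,0],[0.15,0,0],-1],[[0,0,0],[0.15,0,0],-1],[[0,0,0],[0,0,0],-1]]' >/dev/null && python3 ok.py &&
python3 -m crank '[[[0,0,0],[0.15,0,0],-1],[[0,0,0],[0.15,0,0],-1],[[0,0,0],[0.15,0,0],-1],[[0,0,0],[0,0,0],-1]]' >/dev/null && python3 ok.py
```

```text
[ 4.73 18.54 -9.03] [ -0.06 -53.84  27.71]
[ 4.3  18.69 -8.81] [ -0.06 -54.07  27.73]
[ 3.88 18.85 -8.58] [ -0.06 -54.3   27.75]
[ 3.45 19.   -8.35] [ -0.06 -54.53  27.77]
[ 3.04 19.16 -8.12] [ -0.06 -54.77  27.79]
[ 2.61 19.32 -7.88] [ -0.06 -55.01  27.81]
[ 2.2  19.49 -7.63] [ -0.06 -55.25  27.83]
[ 1.78 19.66 -7.39] [ -0.06 -55.5   27.85]
```

```bash
for k in 1; do
python3 -m crank '[[[0,0,0],[0.15,0.05,0],-1],[[0,0,0],[0.15,0.05,0],-1],[[0,0,0],[0.15,0.05,0],-1],[[0,0,0],[0.15,0.05,0],-1]]' >/dev/null && python3 ok.py &&
python3 -m crank '[[[0,0,0],[0.15,0.05,0],-1],[[0,0,0],[0.15,0.05,0],-1],[[0,0,0],[0.15,0.05,0],-1],[[0,0,0],[0.15,0.05,0],-1]]' >/dev/null && python3 ok.py &&
python3 -m crank '[[[0,0,0],[0.15,0.05,0],-1],[[0,0,0],[0.15,0.05,0],-1],[[0,0,0],[0.15,0.05,0],-1],[[0,0,0],[0.15,0.05,0],-1]]' >/dev/null && python3 ok.py &&
python3 -m crank '[[[0,0,0],[0.15,0.05,0],-1],[[0,0,0],[0.15,0.05,0],-1],[[0,0,0],[0.15,0.05,0],-1],[[0,0,0],[0.15,0.05,0],-1]]' >/dev/null && python3 ok.py &&
python3 -m crank '[[[0,0,0],[0.15,0.05,0],-1],[[0,0,0],[0.15,0.05,0],-1],[[0,0,0],[0.15,0.05,0],-1],[[0,0,0],[0.15,0.05,0],-1]]' >/dev/null && python3 ok.py &&
python3 -m crank '[[[0,0,0],[0.15,0.05,0],-1],[[0,0,0],[0.15,0.05,0],-1],[[0,0,0],[0.15,0.05,0],-1],[[0,0,0],[0.15,0.05,0],-1]]' >/dev/null && python3 ok.py &&
python3 -m crank '[[[0,0,0],[0.15,0.05,0],-1],[[0,0,0],[0.15,0.05,0],-1],[[0,0,0],[0.15,0.05,0],-1],[[0,0,0],[0.15,0.05,0],-1]]' >/dev/null && python3 ok.py &&
python3 -m crank '[[[0,0,0],[0.15,0.05,0],-1],[[0,0,0],[0.15,0.05,0],-1],[[0,0,0],[0.15,0.05,0],-1],[[0,0,0],[0.15,0.05,0],-1]]' >/dev/null && python3 ok.py
done; python3 tq.py
```

```text
[ 1.21 19.71 -7.3 ] [  0.18 -55.61  27.8 ]
[ 0.63 19.78 -7.19] [  0.16 -55.72  27.81]
[ 0.05 19.86 -7.08] [  0.16 -55.83  27.82]
[-0.53 19.93 -6.96] [  0.16 -55.95  27.83]
[-1.11 20.02 -6.84] [  0.16 -56.08  27.84]
[-1.69 20.11 -6.7 ] [  0.16 -56.22  27.85]
[-2.27 20.21 -6.56] [  0.16 -56.36  27.86]
[-2.84 20.31 -6.41] [  0.16 -56.51  27.87]
J [ -2.84  20.31  -6.41   0.   -63.29  11.86] T [ 1.600e-01 -5.651e+01  2.787e+01  6.640e+00  6.000e-02 -4.000e-02] p [ 0.6126 -0.2225  0.2016] rot [180.    -0.   -80.98] F [ 0.6 -0.4 -1.1] t 10.75
```

```bash
python3 -m crank '[[[0,0,0],[0.15,0.1,0],-1],[[0,0,0],[0.15,0.1,0],-1],[[0,0,0],[0.15,0.1,0],-1],[[0,0,0],[0.15,0.1,0],-1],[[0,0,0],[0.15,0.1,0],-1]]' >/dev/null && python3 ok.py &&
python3 -m crank '[[[0,0,0],[0.2,0.15,0],-1],[[0,0,0],[0.2,0.15,0],-1],[[0,0,0],[0.2,0.15,0],-1],[[0,0,0],[0.2,0.15,0],-1],[[0,0,0],[0.2,0.15,0],-1]]' >/dev/null && python3 ok.py &&
python3 -m crank '[[[0,0,0],[0.3,0.3,0],-1],[[0,0,0],[0.3,0.3,0],-1],[[0,0,0],[0.3,0.3,0],-1],[[0,0,0],[0.3,0.3,0],-1],[[0,0,0],[0.3,0.3,0],-1]]' >/dev/null && python3 ok.py &&
python3 -m crank '[[[0,0,0],[0.3,0.3,0],-1],[[0,0,0],[0.3,0.3,0],-1],[[0,0,0],[0.3,0.3,0],-1],[[0,0,0],[0.3,0.3,0],-1],[[0,0,0],[0.3,0.3,0],-1]]' >/dev/null && python3 ok.py &&
python3 -m crank '[[[0,0,0],[0.3,0.3,0],-1],[[0,0,0],[0.3,0.3,0],-1],[[0,0,0],[0.3,0.3,0],-1],[[0,0,0],[0.3,0.3,0],-1],[[0,0,0],[0.3,0.3,0],-1]]' >/dev/null && python3 ok.py
python3 - <<'E'
from h import *
import tq
b=cap("side");w=cap("wrist");cv2.imwrite("pics/arm3.png",np.hstack([cv2.resize(x[0]["color"],(400,300),interpolation=cv2.INTER_AREA) for x in(b,w)])[...,::-1])
E
```

```text
[-3.62 20.24 -6.5 ] [  0.18 -56.37  27.9 ]
[-4.68 20.11 -6.7 ] [  0.24 -56.17  27.89]
[-6.39 19.67 -7.36] [  0.4  -55.46  27.88]
[-8.12 19.3  -7.91] [  0.4  -54.94  27.83]
[-9.9  18.99 -8.38] [  0.41 -54.49  27.78]
J [ -9.9   18.99  -8.38   0.   -62.64  18.92] T [ 4.100e-01 -5.449e+01  2.778e+01  6.590e+00  5.000e-02 -1.000e-01] p [ 0.5654 -0.2934  0.2016] rot [180.    -0.   -80.98] F [ 0.4 -0.7  0.4] t 13.25
```

View pics/arm3.png

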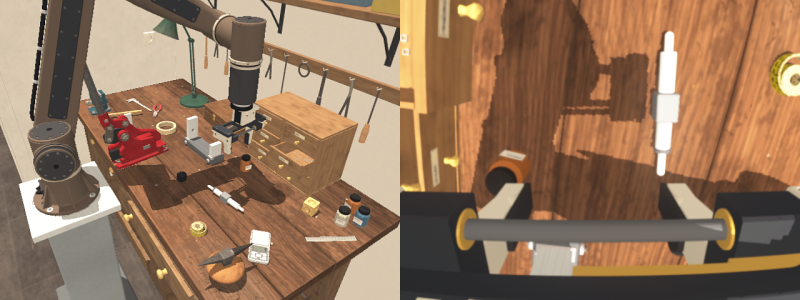

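```bash
cat > sp.py <<'E'
from h import *
c,P,n,W=cap("wrist")
m=(P[...,2]>.006)&(P[...,2]<.04)&(abs(P[...,0]-.485)<.06)&(abs(P[...,1]+.345)<.13)
hs=cv2.cvtColor(c["color"],cv2.COLOR_RGB2HSV)
m2=(m&(hs[...,1]<50)&(hs[...,2]>110)).astype(np.uint8)
k,l,st,_=cv2.connectedComponentsWithStats(m2);M=l==1+st[1:,4].argmax()
D=np.c_[n[M],np.ones(M.sum())]@W[:3,:3].T;X=(W[:3,3]+D*((.014-W[2,3])/D[:,2:]))[:,:2]
ct=X.mean(0);u=np.linalg.svd(X-ct,full_matrices=False)[2][0];u*=np.sign(u[1]);v=np.array([u[1],-u[0]])
a=(X-ct)@u;b=(X-ct)@v
print(M.sum(),ct,"yaw",np.degrees(np.arctan2(-u[0],u[1])),a.min(),a.max(),"hub",ct+u*(a.max()-.093),ct+u*(a.min()+.089))
for s in np.arange(-.09,.1,.006):
    q=b[abs(a-s)<.003];print("%.3f %.4f %.4f"%(s,q.min() if len(q) else 0,q.max() if len(q) else 0),end="; ")
E
python3 sp.py
```

```text
5659 [ 0.48519471 -0.34916374] yaw 9.685500397882455 -0.08410675534814192 0.09671672933830099 hub [ 0.48456941 -0.34549999] [ 0.48437148 -0.34434024]
-0.090 0.0000 0.0000; -0.084 -0.0044 0.0045; -0.078 -0.0047 0.0051; -0.072 -0.0043 0.0049; -0.066 -0.0052 0.0051; -0.060 -0.0102 0.0095; -0.054 -0.0099 0.0101; -0.048 -0.0095 0.0098; -0.042 -0.0097 0.0102; -0.036 -0.0095 0.0100; -0.030 -0.0099 0.0103; -0.024 -0.0100 0.0101; -0.018 -0.0098 0.0098; -0.012 -0.0167 0.0156; -0.006 -0.0169 0.0161; 0.000 -0.0168 0.0159; 0.006 -0.0169 0.0162; 0.012 -0.0168 0.0161; 0.018 -0.0166 0.0158; 0.024 -0.0166 0.0115; 0.030 -0.0099 0.0104; 0.036 -0.0098 0.0101; 0.042 -0.0095 0.0104; 0.048 -0.0098 0.0102; 0.054 -0.0096 0.0105; 0.060 -0.0101 0.0103; 0.066 -0.0093 0.0091; 0.072 -0.0042 0.0054; 0.078 -0.0045 0.0056; 0.084 -0.0043 0.0055; 0.090 -0.0045 0.0050; 0.096 -0.0040 0.0046;
```

```bash
python3 -m crank '[[[0,0,0],[1.28,2.93,2],-1],[[0,0,0],[1.28,2.93,2],-1],[[0,0,-0.6],[1.27,2.94,2],-1],[[0,0,0],[0,0,2.5],-1],[[0,0,0],[0,0,2.5],-1],[[0,0,0],[0,0,2.5],-1],[[0,0,0],[0,0,1.5],-1],[[0,0,0],[0,0,0],-1]]' 45; python3 tq.py
python3 -m crank '[[[0,0,0],[0,0,1],-1],[[0,0,0],[0,0,1.1],-1],[[0,0,0],[0,0,0],-1],[[0,0,0],[0,0,0],0.3],[[0,0,0],[0,0,0],0.6],[[0,0,0],[0,0,0],1],[[0,0,0],[0,0,0],1],[[0,0,0],[0,0,0],1]]' 45; python3 tq.py
```

```text
time_s: 14.2
tcp_pos: [0.4834, -0.3441, 0.0493]
eef_rot: [179.8, 0.1, -80.4]
contact_force: [-0.9, 1.4, 0.0]
gripper_width: 0.0879
gripper_force: 0.0
J [-1.660e+01  2.468e+01 -2.304e+01 -3.000e-02 -4.252e+01  2.622e+01] T [ 2.000e-02 -5.476e+01  2.098e+01  5.010e+00  6.300e-01  0.000e+00] p [ 0.4834 -0.3441  0.0493] rot [ 1.7979e+02  1.2000e-01 -8.0400e+01] F [-0.9  1.4  0. ] t 14.2
time_s: 15.0
tcp_pos: [0.4848, -0.3447, 0.0308]
eef_rot: [-180.0, -0.0, -80.4]
contact_force: [0.4, -0.3, -0.8]
gripper_width: 0.0532
gripper_force: 0.0
J [-16.61  26.13 -23.86   0.   -39.99  26.22] T [  0.   -56.4   20.13   4.77   0.07  -0.  ] p [ 0.4848 -0.3447  0.0308] rot [-1.7998e+02 -1.0000e-02 -8.0380e+01] F [ 0.4 -0.3 -0.8] t 15.0
```

```bash
python3 -m crank '[[[0,0,0],[0,0,0],1],[[0,0,0],[0,0,0],1],[[0,0,0],[0,0,0],1],[[0,0,0],[0,0,0],1],[[0,0,0],[0,0,0],1],[[0,0,0],[0,0,0],1]]' 45
python3 -m crank '[[[0,0,0],[0,0,-1],1],[[0,0,0],[0,0,-2],1],[[0,0,0],[0,0,-3],1],[[0,0,0],[0,0,-3],1],[[0,0,0],[0,0,-3],1],[[0,0,0],[0,0,-1],1],[[0,0,0],[0,0,0],1],[[0,0,0],[0,0,0],1]]' 45
python3 - <<'E'
import tq
from h import *
# holder in available wrist pic (arm2) and cheek tops
d=np.load("arm2.npz");P=d["Pw"];c=d["cw"]
for nm,y0,y1,zr in(("low",-.16,-.08,(.06,.11)),("tall",.03,.09,(.1,.15))):
    m=(P[...,0]>.53)&(P[...,0]<.65)&(P[...,1]>y0)&(P[...,1]<y1)&(P[...,2]>zr[0])&(P[...,2]<zr[1]);q=P[m]
    if len(q)<10: print(nm,len(q));continue
    z=np.median(q[:,2]);t=q[abs(q[:,2]-z)<.004]
    print(nm,len(q),"z",z,cv2.minAreaRect((t[:,:2]*1000).astype(np.float32)),np.percentile(t[:,1],[1,99]))
E
```

```text
time_s: 15.6
tcp_pos: [0.4847, -0.3447, 0.0306]
eef_rot: [180.0, 0.0, -80.4]
contact_force: [-0.0, -0.4, 1.1]
gripper_width: 0.0275
gripper_force: 45.0
time_s: 16.4
tcp_pos: [0.4841, -0.3443, 0.1596]
eef_rot: [180.0, 0.1, -80.4]
contact_force: [-0.1, -0.3, -3.8]
gripper_width: 0.0276
gripper_force: 45.0
J [-1.660e+01  1.733e+01 -1.684e+01 -4.000e-02 -5.591e+01  2.622e+01] T [ 3.000e-02 -5.331e+01  2.765e+01  6.700e+00  6.000e-02  0.000e+00] p [ 0.4841 -0.3443  0.1596] rot [ 1.7996e+02  6.0000e-02 -8.0410e+01] F [-0.1 -0.3 -3.8] t 16.4
low 1642 z 0.08866488406191197 ((596.019287109375, -116.1196517944336), (50.005279541015625, 19.36769676208496), 1.6704585552215576) [-0.12583066 -0.10667069]
tall 483 z 0.10875610756400017 ((583.7158203125, 52.799842834472656), (5.090825080871582, 38.88684844970703), 85.42839050292969) [0.05140341 0.0540767 ]
```

```bash
python3 - <<'E'
from h import *
d=np.load("arm2.npz");P=d["Pw"]
m=(P[...,0]>.52)&(P[...,0]<.66)&(P[...,1]>-.15)&(P[...,1]<.05)&(P[...,2]>.024)&(P[...,2]<.037);q=P[m]
pl=[];pr=[]
for y in np.arange(-.095,.04,.01):
    s=q[abs(q[:,1]-y)<.005]
    if len(s)>20: lo,hi=np.percentile(s[:,0],[.5,99.5]);pl.append((y,lo));pr.append((y,hi));print("%.3f %.4f %.4f %.4f"%(y,lo,hi,(lo+hi)/2))
for e in(pl,pr): e=np.array(e);f=np.polyfit(e[:,0],e[:,1],1);print("slope->yaw",np.degrees(-f[0]),"x@-.027",np.polyval(f,-.027))
print("base z",np.median(q[:,2]))
t=np.load("top.npz")["P"]
for P,nm in((t,"top"),):
  for a,b,z0,z1 in((-.14,-.09,.08,.1),(.03,.09,.12,.15)):
    m=(P[...,0]>.54)&(P[...,0]<.65)&(P[...,1]>a)&(P[...,1]<b)&(P[...,2]>z0)&(P[...,2]<z1);q=P[m];print(nm,len(q),np.percentile(q,[2,50,98],0).round(4).tolist())
E
```

```text
-0.095 0.5605 0.6287 0.5946
-0.085 0.5601 0.6294 0.5948
-0.075 0.5597 0.6283 0.5940
-0.065 0.5593 0.6274 0.5933
-0.055 0.5589 0.6277 0.5933
-0.045 0.5584 0.6266 0.5925
-0.035 0.5580 0.6264 0.5922
-0.025 0.5577 0.6267 0.5922
-0.015 0.5574 0.6263 0.5918
-0.005 0.5568 0.6253 0.5911
0.005 0.5565 0.6246 0.5905
0.015 0.5561 0.6249 0.5905
0.025 0.5560 0.6247 0.5903
0.035 0.5554 0.6234 0.5894
slope->yaw 2.211969925549996 x@-.027 0.5577945950691521
slope->yaw 2.309236513854773 x@-.027 0.6263299386808192
base z 0.029242099222069357
top 136 [[0.5694, -0.1257, 0.0839], [0.5936, -0.1173, 0.0905], [0.6176, -0.1074, 0.0985]]
top 148 [[0.5623, 0.0513, 0.1226], [0.5847, 0.0606, 0.1336], [0.6109, 0.0692, 0.1403]]
```

```bash
python3 -m crank '[[[0,0,0],[-1.5,-0.9,0],1],[[0,0,0],[-3,-1.7,0],1],[[0,0,0],[-4,-2.26,0],1],[[0,0,0],[-4.2,-2.38,0],1],[[0,0,0],[-4.2,-2.38,0],1],[[0,0,0],[-4,-2.26,0],1],[[0,0,0],[-3.5,-2,0],1],[[0,0,0],[-2,-1.1,0],1]]' 45 >/dev/null
python3 -m crank '[[[0,0,3.6],[-0.8,-0.5,0],1],[[0,0,3.75],[-0.4,-0.2,0],1],[[0,0,0],[0,0,0],1],[[0,0,0],[0,0,0],1]]' 45 >/dev/null
python3 tq.py; python3 - <<'E'
from h import *
c=np.array([.592,-.027]);a=np.radians(2.25);hx=np.array([np.cos(a),np.sin(a)]);hy=np.array([-hx[1],hx[0]])
s=r.get_state();p=s["tcp_pos"][:2]-c;print("hx,hy mm",p@hx*1e3,p@hy*1e3)
b=cap("side");np.savez("s4.npz",P=b[1]);w=cap("wrist")
im=[b[0]["color"][120:420,150:550],cv2.resize(w[0]["color"],(400,300))]
cv2.imwrite("pics/s4.png",np.hstack([cv2.resize(im[0],(400,300)),im[1]])[...,::-1])
E
```

```text
J [ 1.432e+01  1.744e+01 -1.677e+01 -1.000e-02 -5.595e+01 -1.193e+01] T [ 4.400e-01 -5.145e+01  2.666e+01  6.460e+00  4.000e-02 -1.600e-01] p [ 0.5927 -0.0466  0.1591] rot [ 1.7985e+02 -2.0000e-02 -8.7620e+01] F [ 0.2  0.  -2.2] t 17.6
hx,hy mm -0.11258397444762433 -19.6289889375912
```

View pics/s4.png

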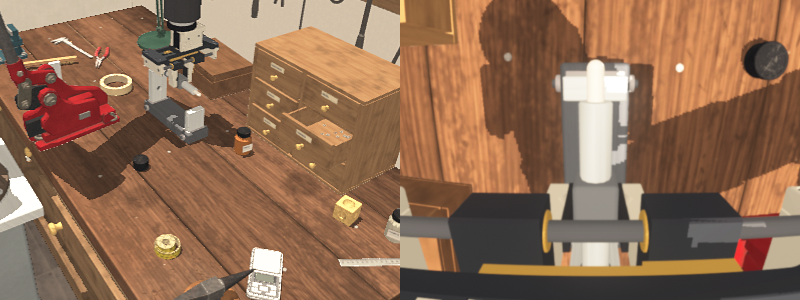

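```bash
cat > f.py <<'E'
from h import *
c=np.array([.592,-.027]);a=np.radians(2.25);hx=np.array([np.cos(a),np.sin(a)]);hy=np.array([-hx[1],hx[0]])
F=[]
for i in range(4):
    s=r.get_state();F.append(s["contact_force"]);r.capture("side")
s=r.get_state();F.append(s["contact_force"]);F=np.mean(F,0);p=s["tcp_pos"][:2]-c
print("pos mm x%.2f y%.2f axis z%.2f"%(p@hx*1e3,p@hy*1e3,s["tcp_pos"][2]*1e3-16.6),"F x%.2f y%.2f z%.2f"%(F[:2]@hx,F[:2]@hy,F[2]),"rot",s["eef_rot"].round(2),"M",s["moment"].round(2),"t",s["time_s"])
E
python3 -m crank '[[[0,0,0],[0,0,1],1],[[0,0,0],[0,0,1],1],[[0,0,0],[0,0,0.9],1],[[0,0,0],[0,0,0],1],[[0,0,0],[0,0,0],1]]' 45 >/dev/null;python3 f.py
python3 -m crank '[[[0,0,0],[-0.5,0,0],1],[[0,0,0],[-0.5,0,0],1],[[0,0,0],[0,0,0],1],[[0,0,0],[0,0,0],1]]' 45 >/dev/null;python3 f.py
python3 -m crank '[[[0,0,0],[-0.5,0,0],1],[[0,0,0],[-0.5,0,0],1],[[0,0,0],[0,0,0],1],[[0,0,0],[0,0,0],1]]' 45 >/dev/null;python3 f.py
```

```text
pos mm x1.05 y-19.44 axis z115.41 F x0.24 y-0.16 z-1.60 rot [-1.7995e+02  1.0000e-02 -8.7720e+01] M [ 0.07 -0.02  0.03] t 18.4
pos mm x0.76 y-9.62 axis z115.03 F x0.51 y-2.54 z-1.37 rot [-179.99   -0.    -87.73] M [-0.65 -0.24 -0.07] t 19.0
pos mm x0.72 y0.35 axis z114.99 F x1.12 y-4.66 z-1.25 rot [-180.     -0.    -87.74] M [-1.57 -0.37 -0.08] t 19.6
```

```bash
python3 -m crank '[[[0,0,0],[-0.4,0.07,0],1],[[0,0,0],[-0.4,0,0],1],[[0,0,0],[-0.28,0,0],1],[[0,0,0],[0,0,0],1],[[0,0,0],[0,0,0],1]]' 45 >/dev/null;python3 f.py
python3 - <<'E'
from h import *
w=cap("wrist");P=w[1];c=w[0]["color"]
cv2.imwrite("pics/w5.png",cv2.resize(c[60:330,190:450],(780,600)) [...,::-1]); np.savez("w5.npz",P=P,c=c,n=w[2],W=w[3])
E
```

```text
pos mm x0.09 y10.69 axis z115.01 F x1.58 y-7.05 z-1.58 rot [-1.800e+02 -4.000e-02 -8.775e+01] M [-2.53 -0.72 -0.11] t 20.3
```

View pics/w5.png

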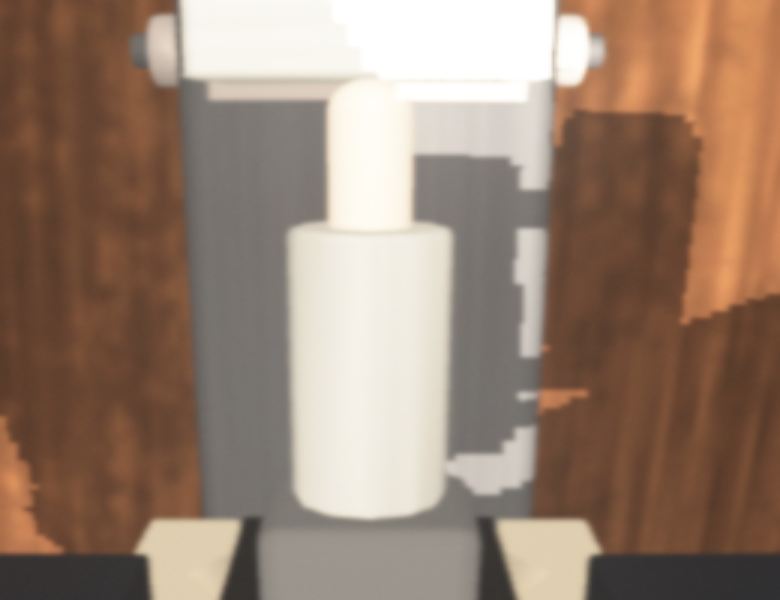

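```bash
python3 - <<'E'
from h import *
d=np.load("w5.npz");W=d["W"];n=d["n"]
c=np.array([.592,-.027]);a=np.radians(2.25);hx=np.array([np.cos(a),np.sin(a)]);hy=np.array([-hx[1],hx[0]])
def ray(u,v,z):
    D=W[:3,:3]@np.r_[n[v,u],1];X=W[:3,3]+D*((z-W[2,3])/D[2]);return ((X[:2]-c)@hx*1e3).round(2),((X[:2]-c)@hy*1e3).round(2)
g=cv2.cvtColor(d["c"],cv2.COLOR_RGB2GRAY)
print("col at pin",g[85:110,313].tolist());print("edge col left",g[85:110,270].tolist());print("edge col right",g[85:112,350].tolist())
print("pin tip",ray(313,96,.115),"edge L",ray(262,95,.0887),"R",ray(360,95,.0887),"cheek ends",ray(250,90,.0887),ray(374,90,.0887),"tube end L/R",ray(286,163,.115),ray(340,163,.115), "pin L/R",ray(299,130,.115),ray(327,130,.115))
E
```

```text
col at pin [255, 255, 255, 255, 255, 255, 254, 245, 235, 231, 237, 245, 248, 250, 251, 251, 252, 252, 252, 253, 253, 253, 253, 253, 253]
edge col left [246, 246, 246, 246, 246, 246, 244, 239, 232, 219, 202, 190, 193, 200, 204, 206, 206, 205, 199, 182, 154, 131, 124, 123, 122]
edge col right [255, 255, 255, 255, 255, 255, 255, 255, 255, 255, 251, 242, 250, 254, 255, 255, 255, 255, 255, 254, 244, 224, 216, 214, 214, 215, 214]
pin tip (np.float64(-0.13), np.float64(-78.42)) edge L (np.float64(20.61), np.float64(-79.63)) R (np.float64(-19.26), np.float64(-79.62)) cheek ends (np.float64(25.44), np.float64(-81.65)) (np.float64(-24.9), np.float64(-81.63)) tube end L/R (np.float64(9.59), np.float64(-55.27)) (np.float64(-9.85), np.float64(-55.27)) pin L/R (np.float64(4.81), np.float64(-66.88)) (np.float64(-5.06), np.float64(-66.88))
```

```bash
python3 -m crank '[[[0,0,0],[-0.08,0,0],1],[[0,0,0],[0,0,0.8],1],[[0,0,0],[0,0,0.8],1],[[0,0,0],[0,0,0],1],[[0,0,0],[0,0,0],1]]' 45 >/dev/null;python3 f.py
python3 -m crank '[[[0,0,0],[0,0,0.2],1],[[0,0,0],[0,0,0.2],1],[[0,0,0],[0,0,0.2],1],[[0,0,0],[0,0,0],1]]' 45;python3 f.py
```

```text
pos mm x-1.25 y11.24 axis z98.15 F x0.05 y-7.59 z-4.37 rot [ 1.7984e+02 -6.0000e-02 -8.7750e+01] M [-2.72  0.02  0.05] t 21.05
time_s: 21.45
tcp_pos: [0.5912, -0.0156, 0.1093]
eef_rot: [179.9, -0.0, -87.7]
contact_force: [0.4, -6.5, -3.1]
gripper_width: 0.0276
gripper_force: 45.0
pos mm x-0.41 y11.40 axis z92.63 F x1.19 y-7.31 z-2.92 rot [ 1.7994e+02 -4.0000e-02 -8.7750e+01] M [-2.69 -0.63 -0.09] t 21.65
```

```bash
python3 -m crank '[[[0,0,0],[0,0,0.2],1],[[0,0,0],[0,0,0.2],1],[[0,0,0],[0,0,0.2],1],[[0,0,0],[0,0,0],1]]' 45 >/dev/null;python3 f.py
python3 -m crank '[[[0,0,0],[0,0,0.2],1],[[0,0,0],[0,0,0.2],1],[[0,0,0],[0,0,0.1],1],[[0,0,0],[0,0,0],1]]' 45 >/dev/null;python3 f.py
python3 -m crank '[[[0,0,0],[0,0,0.1],1],[[0,0,0],[0,0,0.1],1],[[0,0,0],[0,0,0],1]]' 45 >/dev/null;python3 f.py
python3 -m crank '[[[0,0,0],[0,0,0.1],1],[[0,0,0],[0,0,0.1],1],[[0,0,0],[0,0,0],1]]' 45 >/dev/null;python3 f.py
```

```text
pos mm x-0.34 y11.43 axis z86.64 F x1.16 y-7.36 z-3.06 rot [ 1.7995e+02 -4.0000e-02 -8.7750e+01] M [-2.69 -0.54 -0.11] t 22.25
pos mm x-0.27 y11.45 axis z81.86 F x0.82 y-6.88 z-1.83 rot [ 1.7996e+02 -4.0000e-02 -8.7750e+01] M [-2.61 -0.4   0.02] t 22.85
pos mm x-0.37 y11.41 axis z79.69 F x1.00 y-7.70 z-2.96 rot [ 1.7995e+02 -4.0000e-02 -8.7750e+01] M [-2.67 -0.54 -0.04] t 23.35
pos mm x-0.84 y11.76 axis z76.84 F x1.64 y-4.44 z-9.48 rot [ 1.7988e+02 -2.0000e-02 -8.7760e+01] M [-2.4  -0.87 -0.08] t 23.85
```

```bash
python3 -m crank '[[[0,0,0],[0,0,0.1],1],[[0,0,0],[0,0,0],1]]' 45 >/dev/null;python3 f.py
python3 -m crank '[[[0,0,0],[0,0,0.1],1],[[0,0,0],[0,0,0],1]]' 45 >/dev/null;python3 f.py
python3 -m crank '[[[0,0,0],[0,0,0.1],1],[[0,0,0],[0,0,0],1]]' 45 >/dev/null;python3 f.py
```

```text
pos mm x-0.65 y11.79 axis z76.33 F x1.00 y-5.36 z-5.88 rot [ 1.7991e+02 -2.0000e-02 -8.7750e+01] M [-2.17 -0.49 -0.11] t 24.25
pos mm x-0.50 y11.88 axis z75.77 F x-0.55 y-5.19 z-2.94 rot [ 1.7994e+02 -2.0000e-02 -8.7730e+01] M [-1.94 -0.16  0.03] t 24.65
pos mm x-0.26 y11.88 axis z74.98 F x0.14 y-5.26 z-1.77 rot [ 1.7997e+02 -1.0000e-02 -8.7730e+01] M [-1.84 -0.13  0.  ] t 25.05
```

```bash
python3 -m crank '[[[0,0,0],[0,0,0.15],1],[[0,0,0],[0,0,0],1]]' 45 >/dev/null;python3 f.py
python3 -m crank '[[[0,0,0],[0.15,0,0],1],[[0,0,0],[0.15,0,0],1],[[0,0,0],[0.1,0,0],1],[[0,0,0],[0,0,0],1]]' 45 >/dev/null;python3 f.py
python3 -m crank '[[[0,0,0],[0.1,0,0],1],[[0,0,0],[0.1,0,0],1],[[0,0,0],[0,0,0],1]]' 45 >/dev/null;python3 f.py
```

```text
pos mm x-0.08 y11.93 axis z73.51 F x0.70 y-5.30 z-2.22 rot [ 1.7999e+02 -1.0000e-02 -8.7730e+01] M [-1.84 -0.32 -0.02] t 25.45
pos mm x-0.02 y8.13 axis z73.46 F x0.32 y-3.96 z-1.88 rot [180.     0.   -87.73] M [-1.5  -0.12  0.  ] t 26.05
pos mm x-0.09 y6.09 axis z73.25 F x0.75 y-3.90 z-4.14 rot [179.98   0.   -87.74] M [-1.1  -0.35  0.01] t 26.55
```

```bash
python3 -m crank '[[[0,0,0],[0.1,0,0.05],1],[[0,0,0],[0.1,0,0],1],[[0,0,0],[0,0,0],1]]' 45 >/dev/null;python3 f.py
python3 -m crank '[[[0,0,0],[0.1,0,0],1],[[0,0,0],[0.1,0,0],1],[[0,0,0],[0,0,0],1]]' 45 >/dev/null;python3 f.py
```

```text
pos mm x0.03 y3.98 axis z72.90 F x1.52 y-3.88 z-5.17 rot [ 1.800e+02 -1.000e-02 -8.773e+01] M [-1.09 -0.56  0.04] t 27.05
pos mm x-0.02 y2.09 axis z72.88 F x1.43 y-2.77 z-6.03 rot [179.99  -0.   -87.73] M [-0.62 -0.63 -0.02] t 27.55
```

```bash
python3 -m crank '[[[0,0,0],[0,0,0.1],1],[[0,0,0],[0,0,0],1]]' 45 >/dev/null;python3 f.py
python3 -m crank '[[[0,0,0],[0.1,0,0],1],[[0,0,0],[0.07,0,0],1],[[0,0,0],[0,0,0],1]]' 45 >/dev/null;python3 f.py
```

```text
pos mm x0.02 y2.04 axis z72.16 F x0.11 y-2.59 z-2.29 rot [-179.99   -0.    -87.73] M [-0.94 -0.05  0.  ] t 27.95
pos mm x0.08 y0.45 axis z72.03 F x-0.15 y-1.55 z-1.30 rot [-179.99    0.    -87.73] M [-0.47 -0.07 -0.05] t 28.45
```

```bash
python3 -m crank '[[[0,0,0],[0,0,0],0.2],[[0,0,0],[0,0,0],0],[[0,0,0],[0,0,0],-0.2],[[0,0,0],[0,0,0],-0.2],[[0,0,0],[0,0,0],-0.2],[[0,0,0],[0,0,0],-0.2]]';python3 f.py
python3 -m crank '[[[0,0,0],[0,0,-1],-0.2],[[0,0,0],[0,0,-2],-0.2],[[0,0,0],[0,0,-3],-0.2],[[0,0,0],[0,0,-3],-0.2],[[0,0,0],[0,0,-3],-0.2],[[0,0,0],[-2,0,-3],-0.2],[[0,0,0],[-2,0,-2],-0.2],[[0,0,0],[0,0,0],-0.2]]';python3 - <<'E'
from h import *
b=cap("side");w=cap("wrist")
np.savez("w6.npz",P=w[1],c=w[0]["color"],n=w[2],W=w[3])
cv2.imwrite("pics/s6.png",np.hstack([cv2.resize(b[0]["color"][170:280,270:380],(400,400)),cv2.resize(w[0]["color"],(400,400))])[...,::-1])
E
```

```text
time_s: 29.05
tcp_pos: [0.592, -0.0266, 0.0886]
eef_rot: [-180.0, 0.0, -87.7]
contact_force: [0.0, 0.0, -0.1]
gripper_width: 0.0525
gripper_force: 0.0
pos mm x0.01 y0.39 axis z71.97 F x0.08 y0.10 z-0.13 rot [-180.      0.    -87.73] M [ 0.06 -0.06  0.02] t 29.25
time_s: 30.05
tcp_pos: [0.5919, 0.0151, 0.2631]
eef_rot: [-179.6, 0.1, -87.6]
contact_force: [0.3, 0.1, -0.1]
gripper_width: 0.0528
gripper_force: 0.0
```

View pics/s6.png

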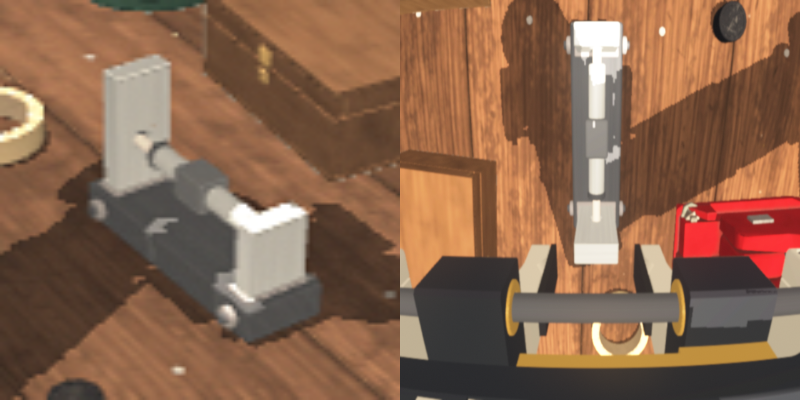

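```bash
python3 -c "
from plant import r
print(r.close_job())"
```

```text
the job is handed in; nothing more can be done
None
```

The spindle is back in the holder and let go: the last picture shows nose and pin in their cups and the gripper clear. The job was handed in at about 30 s, but it gave back no verdict. In the final approach the arm passed through the space of the red press's lever without any sign of contact.

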